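# Use up the last walnuts

### The job

One of the two pouring tins on the chopping board has only a couple of walnuts left, the other is well filled; they look alike and their flaps hide what is inside. Take one in hand and tip it gently about 20 degrees for a moment, short of pouring, to feel by its weight whether it is the nearly empty one; then tip all the walnuts from the nearly empty tin into the bowl on the scale. Finish with both tins upright on the board and every walnut still in the fuller one, without shifting the bowl, the mug or the spice jar.

Things in the scene. Friction and masses are not known exactly. Their poses are not given: they have to be found in the camera images.
- tin_1: cream metal pouring tin, just like tin_2. Origin: centre of the underside; z up, x to the pouring side. Flat upright sides to grip at y -32 and +32 mm. Side view (x, z in mm): foot x -32 to 30 at z 0; upright back at x -32; flat top at z 118, x -32 to 14; chute wall leans out from (30, 0) to the lip (68, 62); slanted mouth from there to (14, 118), shut by a flap
- tin_2: the other tin, alike in all ways; an empty one weighs 185 g. One of the two, either, holds two walnuts and the other seven: loose, in the shell, round, 28 mm, about 15 g each. Tipped forward (x axis down) up to 20 degrees even the fuller one keeps all; tipped 80 degrees everything rolls out over the lip, falling from it nearly straight down
- tin_1_flap (a joint): bright metal flap over the mouth of tin_1, hinged at its upper edge, no spring: 0 rad shut, up to 1.25 swung out; its weight holds it shut until the tin is tipped forward about 45 degrees, then it falls open
- tin_2_flap (a joint): the like flap of tin_2: 0 rad shut, up to 1.25 swung out
- board: wooden chopping board on the worktop, 240 mm along x, 340 mm along y, 22 mm thick, heavy: it does not shift. Origin: centre of the underside; its top is 22 mm above it. The tins stand on it.
- bowl: empty white bowl, loose, 400 g, 166 mm across the rim, 66 mm high, wall 4 mm, inner floor 6 mm up and 80 mm across. Origin: centre of the underside, z up. It stands on the kitchen scale.
- scale: slim white kitchen scale under the bowl, 200 mm along x, 164 mm along y, its flat top 20 mm above its origin (centre of the underside); it does not shift.
- mug: bystander: a white spotted mug, 91 mm high, 82 mm across (114 mm with its handle), beyond the bowl and the board. Origin: centre of the underside.
- spice_jar: bystander: a glass spice jar with a screw cap, 42 mm across, 106 mm high, behind the board. Origin: centre of the underside.

How it is judged:
On the way:
1. a tin is tipped part-way (9 to 37 degrees) to feel it while the bowl is still empty ((angle between tin_1's own z axis and vertical between 0.15 and 0.65 rad or angle between tin_2's own z axis and vertical between 0.15 and 0.65 rad) and contact force between bowl and scale below 3.9976 N), for 0.3 s.
At the end, for the whole second after the job is handed in: One tin is empty, the other still holds all seven walnuts, the bowl holds two (each told by its weight, to half a walnut). Both tins stand upright (within 4.5 degrees), at rest, on the board; the bowl is upright, within 50 mm of where it was (((contact force between tin_1 and board below 1.8886 N and contact force between tin_2 and board above 2.7718 N) or (contact force between tin_2 and board below 1.8886 N and contact force between tin_1 and board above 2.7718 N)) and contact force between bowl and scale between 4.1448 and 4.292 N and angle between each of bowl, tin_1, tin_2's own z axis and vertical below 0.08 rad and distance of bowl from where it was at the start of the episode below 0.05 m and contact force between each of tin_1, tin_2 and board above 1.5 N and linear speed of each of tin_1, tin_2 below 0.02 m/s); the robot touches nothing.
It fails at once if the mug or the spice jar is shifted by more than 30 mm (distance of any of mug, spice_jar from where it was at the start of the episode above 0.03 m).
It also fails if it takes over 58 s, if anything falls off the work surface, if the arm or the gripper's body presses on something with over 40 N, if the wrist force passes 120 N, or if a joint passes its speed limit or range.

### The arm

A 6-joint arm with a two-finger parallel gripper is mounted at the origin on a cart in front of the work surface, level with it; the furniture and walls round the work are solid. World frame = base frame: x ahead of the robot, y to its left, z up, the work surface at z = 0. Lengths are in m, angles in rad, forces in N, time in s.
With the tool pointing down it reaches from about 0.35 to 0.8 m from the base axis. Payload 7.3 kg.
Tool frame: the origin (TCP) lies between the finger pads; the fingertips stand 25 mm ahead of it and the grasp point (between the pads) lies 6 mm ahead of it (r.tip_extent is the distance from the TCP to the fingertips, in m); z points along the fingers, y is the line along which they close (so a half turn about z gives the same grasp; the last joint's range is limited). The gripper opens to 85 mm and grips with 20 to 120 N. Pads are 22 mm wide; open, the fingers measure 114 mm over their backs; the gripper's body (76 mm by 85 mm) begins 54 mm behind the grasp point. The pads swing forward as they close: fully open they stand 13 mm farther back than shut.
Start: joints at [-1.309, 0.342, 1.524, -0, 1.275, -0.146], TCP at [0.208, -0.482, 0.256] pointing down, gripper open.
Joint ranges: [-2.53, 2.53], [-0.77, 2.02], [0.04, 2.7], [-1, 4.14], [0.28, 2.66], [-3.11, 3.11]. Speed limits (rad/s): [2.57, 2.57, 3.14, 3.14, 3.14, 3.14].

### API

Orientations are given as a unit quaternion [x, y, z, w].
In Python, from workcell import r, command_gripper, optics gives the robot as it stands. The module is installed in compiled form; this text tells all that it offers. Calls block until the motion is done:
- r.reach(position, orientation): joint-space move of the TCP to a pose.
- r.move_straight(position, orientation=None, speed=0.15, max_force=None): straight line of the TCP; orientation=None keeps the orientation; speed is the mean speed in m/s. With max_force (N) it stops when the force on the tool has changed by that much, and returns True; else False.
- r.movej(angles): joint-space move.
- command_gripper(opening, force=None): finger opening in m; force is the grip in N (None keeps the last); returns when the fingers have stopped.
- r.hold(seconds).
- r.solve_ik(position, orientation): joint angles nearest the present ones, or None.
- r.read_state(): the state.
- optics.get_image(name): name is "side" or "top"; returns (picture, depth): 420x560x3 uint8, red, green, blue; 420x560 float32, m along the optical axis (not along the pixel's ray), 0 where there is no reading.
- optics.camera_model(name): a dict with "K" (3x3 intrinsics, pixels), "R" (3x3) and "t" (3): a world point X has camera coordinates R X + t. Camera axes: x right, y down, z forward; pixel columns grow to the right and rows downward; lengths in m; the calibration is good to about 2 mm. A picture is of the moment at which its call begins. camera_model takes no time and is no camera call.
A pose or a line that the arm cannot do raises r.PlanningError and nothing moves.
- r.finish_job(): hands the job in; it is judged then, once.
The state is a dict: "time_s": time; "joint_positions": joint angles; "dq": joint speeds; "tau": joint torques, N m; "eef_pos": TCP position; "eef_rot": TCP orientation; "contact_force": force on the tool from outside, world axes, zero at the start; "torque": the same for the moment, N m; "grip_width": finger opening in m; "grip_force": force on a finger pad.
Only numpy, scipy, OpenCV 4.12 (cv2) and the standard library are available. Lean on these libraries where they do the work, as an engineer would, in place of code of your own. Each camera call takes 0.05 s, during which the arm holds its last target. There are 200 camera calls.

## Working session

There is one attempt and no reset: what is moved stays moved. The work goes in short steps, each a Python script; the robot and the scene stay as the last script left them, time stands still between calls to the robot, and variables do not carry over. Pictures are saved under pics/ and viewed, at most 10 in all, crops included, and the job is handed in when it is done.

```bash
mkdir -p pics; python3 - <<'E'
from workcell import r, optics
import cv2, numpy as np
for n in("side","top"):
    im,d=optics.get_image(n); cv2.imwrite(f"pics/{n}0.png",im[:,:,::-1]); np.savez(f"{n}0.npz",im=im,d=d)
    m=optics.camera_model(n); print(n,m["K"],m["R"],m["t"],(-np.array(m["R"]).T@m["t"]))
print(r.read_state())
E
```

```text
side [[389.92576585   0.         275.05216697]
 [  0.         389.92576585 208.05114951]
 [  0.           0.           1.        ]] [[-0.99993099 -0.00113872  0.01169228]
 [-0.01065483  0.50710231 -0.86182   ]
 [-0.00494781 -0.86188511 -0.50707945]] [0.57213767 0.15584456 0.79387657] [0.57768664 0.60585277 0.53017886]
top [[409.56017662   0.         277.20000266]
 [  0.         409.56017662 211.49336858]
 [  0.           0.           1.        ]] [[-0.00140641 -0.99968635 -0.02500461]
 [-0.98577151  0.00558888 -0.16799792]
 [ 0.16808498  0.02441255 -0.98547018]] [-0.12850268  0.60185429  0.91526672] [ 0.43926749 -0.15417006  0.99986516]
{'time_s': 0.1, 'joint_positions': array([-1.30899335e+00,  3.42641312e-01,  1.52490505e+00,  2.65409514e-05,
        1.27539346e+00, -1.46003719e-01]), 'dq': array([-0.00150059, -0.00088392, -0.00220506, -0.00156817,  0.00156939,
       -0.00073055]), 'tau': array([ 2.25042095e-03, -4.34447300e+01, -2.46491164e+01, -1.03132197e-04,
        4.69875740e-03, -7.77530829e-06]), 'eef_pos': array([ 0.20815684, -0.48162946,  0.25570726]), 'eef_rot': array([ 9.79284200e-01,  2.02489509e-01, -2.63067583e-05, -6.73191015e-04]), 'contact_force': array([-0.0695117 ,  0.42896933,  0.69816888]), 'torque': array([ 0.00836134, -0.07797915, -0.03994895]), 'grip_force': 0.0, 'grip_width': 0.08512860535816005}
```

View pics/top0.png

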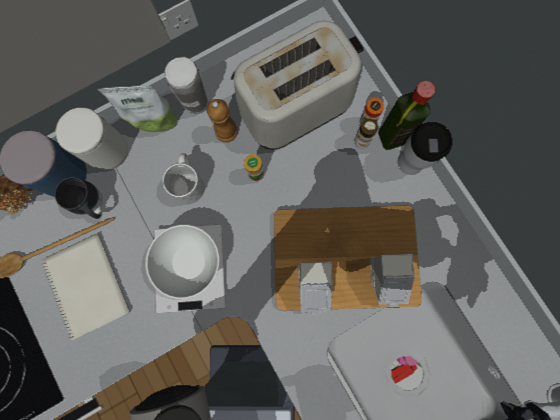

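View pics/side0.png

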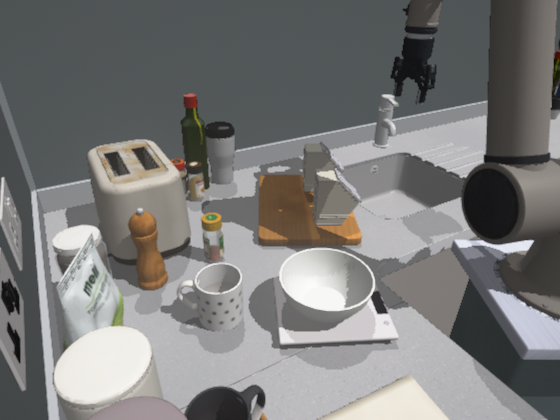

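The top view shows the tins at about (316,287) and (394,278) with their flaps towards the robot (image down = -x). The bowl is at (183,262), the mug at (181,183) and the jar at (254,167). I'll locate them using depth.

```bash
cat > h.py <<'E'
import numpy as np, cv2
from workcell import r, command_gripper, optics
from scipy.spatial.transform import Rotation as Rn
def cloud(n,d):
    m=optics.camera_model(n);K=np.array(m["K"]);R=np.array(m["R"]);t=np.array(m["t"])
    v,u=np.mgrid[:d.shape[0],:d.shape[1]]
    c=np.stack([(u-K[0,2])/K[0,0]*d,(v-K[1,2])/K[1,1]*d,d],-1)
    P=(c-t)@R; P[d<=0]=np.nan; return P
E
python3 - <<'E'
from h import *
f=np.load("top0.npz");P=cloud("top",f["d"]);print(P[350,240],P[170,330])
def blob(name,u0,u1,v0,v1,z0,z1):
    s=np.zeros(P.shape[:2],bool);s[v0:v1,u0:u1]=1
    q=P[s&(P[...,2]>z0)&(P[...,2]<z1)]
    if len(q)<5: print(name,len(q));return
    rc=cv2.minAreaRect((q[:,:2]*1000).astype(np.float32))
    print(name,len(q),'zmed %.3f'%np.median(q[:,2]),'rect mm',np.round(rc[0]),np.round(rc[1]),round(rc[2],1),'min',q.min(0).round(3),'max',q.max(0).round(3))
    (c,rad)=cv2.minEnclosingCircle((q[:,:2]*1000).astype(np.float32));print('   circ',c,rad)
blob("tinL top",285,350,235,320,.133,.148)
blob("tinR top",355,430,235,315,.133,.148)
blob("tinL all",285,350,235,320,.05,.148)
blob("tinR all",355,430,235,315,.05,.148)
blob("board",265,430,195,320,.015,.029)
blob("bowlrim",130,230,210,310,.078,.095)
blob("mug",150,205,145,210,.08,.1)
blob("jar",235,275,140,190,.095,.115)
E
```

```text
[ 0.15072404  0.05041662 -0.81710224] [ 0.71584252 -0.26265413 -0.00374408]
tinL top 875 zmed 0.139 rect mm [ 449. -213.] [60. 66.] 1.1 min [ 0.419 -0.246  0.133] max [ 0.479 -0.18   0.147]
   circ (451.25201416015625, -213.25477600097656) 41.78754806518555
tinR top 878 zmed 0.139 rect mm [ 465. -382.] [60. 66.] 1.0 min [ 0.435 -0.416  0.133] max [ 0.495 -0.349  0.146]
   circ (467.00433349609375, -381.6903381347656) 41.96792221069336
tinL all 1593 zmed 0.136 rect mm [ 424. -214.] [111.  65.] 1.9 min [ 0.369 -0.248  0.051] max [ 0.479 -0.18   0.147]
   circ (427.3511047363281, -213.9361114501953) 59.91782760620117
tinR all 1885 zmed 0.130 rect mm [ 440. -383.] [110.  67.] 1.8 min [ 0.386 -0.418  0.05 ] max [ 0.495 -0.349  0.146]
   circ (443.19610595703125, -382.4066467285156) 60.09282684326172
board 10857 zmed 0.019 rect mm [ 497. -293.] [240. 340.] 1.5 min [ 0.373 -0.465  0.015] max [ 0.619 -0.122  0.029]
   circ (497.60260009765625, -293.4906311035156) 200.5800323486328
bowlrim 584 zmed 0.084 rect mm [485.  82.] [163. 163.] 1.9 min [0.403 0.    0.078] max [0.566 0.164 0.09 ]
   circ (484.76422119140625, 81.34861755371094) 82.8253402709961
mug 242 zmed 0.087 rect mm [672.  93.] [83. 80.] 45.2 min [0.63  0.052 0.08 ] max [0.727 0.133 0.092]
   circ (678.8290405273438, 91.3958740234375) 48.516563415527344
jar 258 zmed 0.103 rect mm [706. -76.] [40. 39.] 2.4 min [ 0.685 -0.096  0.095] max [ 0.726 -0.056  0.109]
   circ (705.8604736328125, -75.81959533691406) 20.75370979309082
```

```bash
cat >> h.py <<'E'
G=np.array([-.009,0,.086])   # grasp point in tin frame
BOWL=np.array([.485,.082]); LIP=np.array([.068,0,.062])
def tinR(psi,th): return Rn.from_euler('z',psi)*Rn.from_euler('y',th)   # psi: heading of pouring side
def tcp(origin,psi,th,flip):
    R=tinR(psi,th)
    T=R*Rn.from_quat([1,0,0,0])          # tool z = -tin z
    if flip: T=T*Rn.from_euler('z',np.pi)
    p=np.asarray(origin)+R.apply(G)-.006*T.as_matrix()[:,2]
    return p,T.as_quat()
def lip_origin(lip,psi,th): return np.asarray(lip)-tinR(psi,th).apply(LIP)
TL=np.array([.447,-.213,.022]); TR=np.array([.463,-.382,.022])
E
python3 - <<'E'
from h import *
for flip in (0,1):
  for o in (TL,TR):
    for th in (0,.35):
        j=r.solve_ik(*tcp(o+[0,0,.12],np.pi,th,flip)); print('grasp',flip,o[:2],th,None if j is None else j.round(2))
  for dpsi in (-90,-60,-40,-20,0,20,40,60,90):
    psi=np.pi+np.radians(dpsi)
    res=[]
    for th,z in((0,.2),(40,.17),(82,.125),(82,.15)):
        th=np.radians(th)
        j=r.solve_ik(*tcp(lip_origin([*BOWL,z],psi,th),psi,th,flip)); res.append(None if j is None else j.round(2).tolist())
    print(flip,dpsi,res)
E
```

```text
grasp 0 [ 0.447 -0.213] 0 [-0.59  0.32  1.62 -0.    1.2  -2.16]
grasp 0 [ 0.447 -0.213] 0.35 [-0.78  0.14  1.93  0.33  0.85 -2.54]
grasp 0 [ 0.463 -0.382] 0 [-0.81  0.51  1.32 -0.    1.31 -2.38]
grasp 0 [ 0.463 -0.382] 0.35 [-0.99  0.36  1.63  0.35  0.99 -2.73]
0 -90 [[-0.15, 0.29, 1.67, -0.0, 1.18, -0.15], [0.3, 0.44, 1.61, -0.68, 1.38, 0.53], None, None]
0 -60 [[-0.12, 0.36, 1.57, -0.0, 1.21, -0.64], [0.3, 0.32, 1.81, -0.83, 1.02, 0.23], None, None]
0 -40 [[-0.08, 0.4, 1.51, -0.0, 1.23, -0.95], [0.25, 0.23, 1.93, -0.89, 0.74, -0.01], None, None]
0 -20 [[-0.04, 0.43, 1.47, -0.0, 1.25, -1.26], [0.16, 0.16, 2.03, -0.81, 0.44, -0.41], [0.47, 0.65, 2.49, 3.96, 1.43, 1.57], [0.47, 0.56, 2.48, 3.97, 1.36, 1.49]]
0 0 [[0.01, 0.44, 1.44, -0.0, 1.26, -1.56], None, None, [0.03, 0.61, 2.69, 3.17, 1.59, 1.58]]
0 20 [[0.06, 0.44, 1.45, -0.0, 1.26, -1.86], [-0.13, 0.12, 2.08, 0.81, 0.42, -2.71], None, [-0.5, 0.61, 2.69, 2.3, 1.53, 1.46]]
0 40 [[0.1, 0.43, 1.47, -0.0, 1.25, -2.17], None, [-0.71, 0.65, 2.48, 1.74, 1.43, 1.59], [-0.71, 0.56, 2.47, 1.72, 1.41, 1.69]]
0 60 [[0.14, 0.4, 1.51, -0.0, 1.2
[... 971 characters left out ...]
[0.01, 0.44, 1.44, -0.0, 1.26, 1.58], None, None, [0.03, 0.61, 2.69, 3.17, 1.59, -1.57]]
1 20 [[0.06, 0.44, 1.45, -0.0, 1.26, 1.28], [-0.13, 0.12, 2.08, 0.81, 0.42, 0.43], None, [-0.5, 0.61, 2.69, 2.3, 1.53, -1.69]]
1 40 [[0.1, 0.43, 1.47, -0.0, 1.25, 0.97], [-0.24, 0.17, 2.03, 0.91, 0.71, -0.01], [-0.71, 0.65, 2.48, 1.74, 1.43, -1.56], [-0.71, 0.56, 2.47, 1.72, 1.41, -1.45]]
1 60 [[0.14, 0.4, 1.51, -0.0, 1.23, 0.66], [-0.29, 0.24, 1.93, 0.85, 0.99, -0.26], [-0.7, 0.66, 2.2, 1.36, 1.49, -1.29], [-0.7, 0.59, 2.19, 1.35, 1.5, -1.22]]
1 90 [[0.17, 0.34, 1.61, -0.0, 1.2, 0.17], [-0.29, 0.36, 1.74, 0.69, 1.34, -0.56], [-0.57, 0.77, 1.77, 1.01, 1.76, -1.07], [-0.57, 0.73, 1.77, 1.02, 1.79, -1.03]]
```

```bash
cat >> h.py <<'E'
PSI=np.pi+.02
def force(n=12):
    r.hold(.3); F=[]
    for _ in range(n): r.hold(.03); F.append(r.read_state()["contact_force"])
    return np.mean(F,0),np.std(F,0)
def pick(o):
    r.reach(*tcp(o+[0,0,.10],PSI,0,1)); f0=force()
    r.move_straight(tcp(o,PSI,0,1)[0],speed=.12)
    command_gripper(.05,60); s=r.read_state(); print('grip',s["grip_width"],s["grip_force"])
    r.move_straight(tcp(o+[0,0,.10],PSI,0,1)[0],speed=.12); f1=force()
    print('dF',f1[0]-f0[0],'std',f1[1]); return f1[0]-f0[0]
def place(o,z0=.1):
    r.move_straight(tcp(o+[0,0,.008],PSI,0,1)[0],speed=.12)
    print('touch',r.move_straight(tcp(o-[0,0,.004],PSI,0,1)[0],speed=.02,max_force=3),r.read_state()["eef_pos"])
    command_gripper(.085); r.move_straight(tcp(o+[0,0,.10],PSI,0,1)[0],speed=.15)
E
python3 - <<'E'
from h import *
pick(TL)
r.move_straight(*tcp(TL+[0,0,.1]+np.array(tinR(PSI,0).apply(G))-tinR(PSI,.35).apply(G),PSI,.35,1),speed=.1)
r.hold(.4);print(force())
s=r.read_state();print(s["time_s"],s["grip_width"],s["torque"])
im,d=optics.get_image("side"); cv2.imwrite("pics/tip.png",im[:,:,::-1])
E
```

```text
grip 0.06331834829886869 65.58804988861084
dF [-0.01218917 -0.2580892  -2.06478335] std [0.6197582  0.45648911 0.40629972]
(array([ 0.34531768,  0.02299887, -2.04956377]), array([0.36888982, 0.44599633, 0.50429744]))
6.8083 0.06370887908097692 [ 0.0187393   0.30303697 -0.02407309]
```

View pics/tip.png

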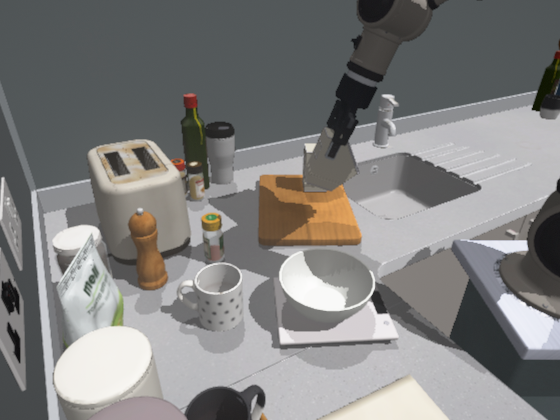

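The side view shows the tin at about (330,165), held tipped over the board with its flap shut. Its weight reads about 2.06 N, against an expected 2.11 N for the nearly empty tin and 2.84 N for the full one. I'll average for longer to confirm, then go to the start of the pour.

```bash
python3 - <<'E'
from h import *
f=force(50);print(f[0])
assert f[0][2]>-2.5+.5
r.move_straight(*tcp(TL+[0,0,.12],PSI,0,1),speed=.1)
for deg in (50,60):
    psi=np.pi+np.radians(deg)
    for th,z in((0,.21),(20,.2),(40,.17),(60,.15),(82,.125)):
        a=np.radians(th); j=r.solve_ik(*tcp(lip_origin([*BOWL,z],psi,a),psi,a,1)); print(deg,th,None if j is None else j.round(2))
psi=np.pi+np.radians(55)
r.reach(*tcp(lip_origin([*BOWL,.21],psi,0),psi,0,1))
a=np.radians(20);r.move_straight(*tcp(lip_origin([*BOWL,.2],psi,a),psi,a,1),speed=.08)
for th,z in((30,.185),(40,.17),(50,.16),(60,.15),(70,.135),(82,.125)):
    a=np.radians(th); j=r.solve_ik(*tcp(lip_origin([*BOWL,z],psi,a),psi,a,1)); print(th,None if j is None else j.round(2))
print(r.read_state()["time_s"],force())
im,d=optics.get_image("top"); cv2.imwrite("pics/pre.png",im[:,:,::-1])
E
```

```text
[ 0.04376387 -0.07943782 -2.05901066]Traceback (most recent call last):
  File "<stdin>", line 3, in <module>
AssertionError
```

My assertion threshold was mistyped. 2.06 N clearly means two walnuts, so I'll carry on.

```bash
python3 - <<'E'
from h import *
r.move_straight(*tcp(TL+[0,0,.12],PSI,0,1),speed=.1)
psi=np.pi+np.radians(55)
r.reach(*tcp(lip_origin([*BOWL,.21],psi,0),psi,0,1))
a=np.radians(20);r.move_straight(*tcp(lip_origin([*BOWL,.2],psi,a),psi,a,1),speed=.08)
for th,z in((20,.2),(30,.185),(40,.17),(50,.16),(60,.15),(70,.135),(82,.125)):
    a=np.radians(th); j=r.solve_ik(*tcp(lip_origin([*BOWL,z],psi,a),psi,a,1)); print(th,None if j is None else j.round(2))
print(r.read_state()["time_s"],force())
im,d=optics.get_image("top"); cv2.imwrite("pics/pre.png",im[:,:,::-1])
E
```

```text
20 [-0.05  0.25  1.71  0.35  1.02  0.4 ]
30 [-0.16  0.22  1.83  0.59  0.93  0.12]
40 [-0.28  0.22  1.96  0.87  0.92 -0.2 ]
50 [-0.41  0.25  2.06  1.11  0.99 -0.52]
60 [-0.52  0.32  2.15  1.29  1.11 -0.81]
70 [-0.62  0.46  2.23  1.4   1.26 -1.09]
82 [-0.71  0.65  2.27  1.44  1.46 -1.35]
11.2417 (array([-0.08707237,  0.06707131, -2.29114587]), array([0.36617216, 0.49775216, 0.46922745]))
```

View pics/pre.png

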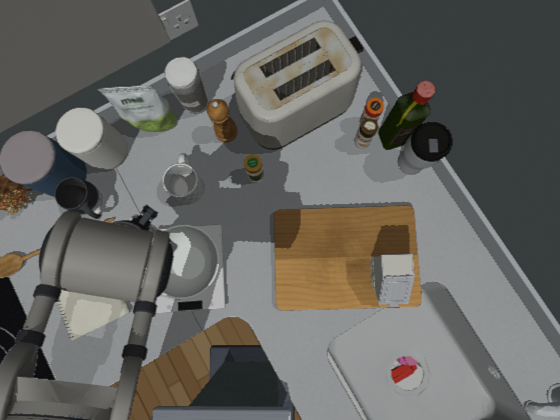

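The top view shows tin_2 alone on the board. The held tin is over the bowl, hidden by the forearm at about (110,255), and nothing else has moved. The joint path for the pour is continuous.

```bash
python3 - <<'E'
from h import *
psi=np.pi+np.radians(55)
for th,z in((35,.178),(50,.16),(65,.143),(82,.125)):
    a=np.radians(th); r.move_straight(*tcp(lip_origin([*BOWL,z],psi,a),psi,a,1),speed=.1)
    print(th,r.read_state()["time_s"])
r.hold(1.0); s=r.read_state();print(s["time_s"],s["contact_force"],s["grip_width"],force(20)[0])
im,d=optics.get_image("side"); cv2.imwrite("pics/pour.png",im[:,:,::-1])
E
```

```text
35 12.525
50 13.075
65 13.6
82 14.1
15.1 [-0.29506386 -0.1936502  -1.24593187] 0.06329872139412107 [-0.10323416 -0.10434797 -1.73739064]
```

View pics/pour.png

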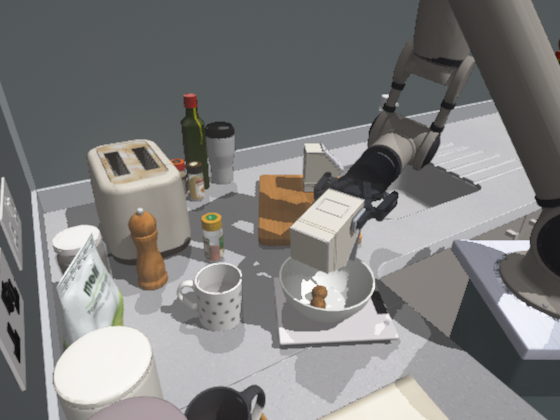

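The side view shows both walnuts in the bowl at (320,295) and the tin clear of the rim. The wrist force has dropped to about 1.74 N, so the tin is empty. Next I'll reverse the path and put it back.

```bash
python3 - <<'E'
from h import *
psi=np.pi+np.radians(55)
for th,z in((65,.145),(50,.162),(35,.178),(20,.2),(0,.21)):
    a=np.radians(th); r.move_straight(*tcp(lip_origin([*BOWL,z],psi,a),psi,a,1),speed=.1)
print(force(20)[0])
r.reach(*tcp(TL+[0,0,.12],PSI,0,1))
place(TL)
s=r.read_state();r.reach(s["eef_pos"]+[-.05,0,.12],s["eef_rot"])
r.movej([-1.309,.342,1.524,0,1.275,-.146]); r.hold(.5)
for n in("side","top"):
    im,d=optics.get_image(n); cv2.imwrite(f"pics/{n}9.png",im[:,:,::-1])
P=cloud("top",d);Q=P[195:320,265:430].reshape(-1,3)
for lo,hi in((-.3,-.12),(-.47,-.3)):
    q=Q[(Q[:,2]>.133)&(Q[:,2]<.15)&(Q[:,1]>lo)&(Q[:,1]<hi)];print(len(q),np.median(q[:,2]),q.min(0),q.max(0))
print(r.read_state()["time_s"])
E
```

```text
[ 0.0430249  -0.00348987 -1.905391  ]
touch True [ 0.45623458 -0.21300786  0.11493205]
885 0.13881328506083399 [ 0.41937501 -0.2462276   0.13315896] [ 0.47902177 -0.18002353  0.14630432]
879 0.13854311614958795 [ 0.43555118 -0.41600464  0.13306739] [ 0.49512626 -0.34897053  0.14672718]
26.225
```

View pics/side9.png

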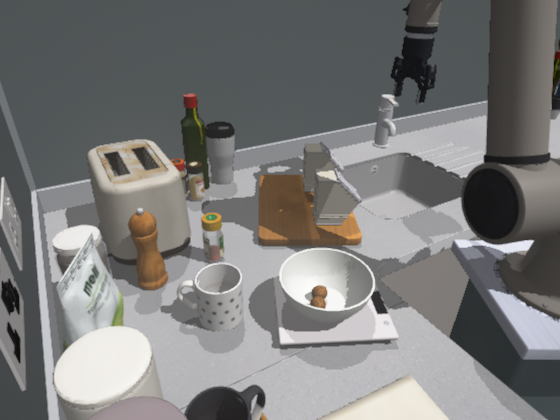

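View pics/top9.png

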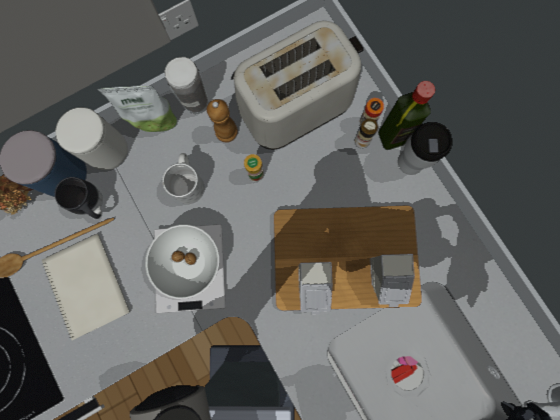

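The final views show both tins upright in their original places, two walnuts in the bowl at (183,257), and everything else unmoved. Handing in.

```bash
python3 -c "
from workcell import r
print(r.finish_job())"
```

```text
the job is handed in; nothing more can be done
None
```

Job handed in: the left-hand tin weighed in as the nearly empty one, its two walnuts are in the bowl, both tins are upright on the board, and I never touched the fuller tin; the hand-in call returned no verdict.

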